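# Hang the saddle clamp on the rail and start its screw

## Robot

A 7-joint arm with a two-finger parallel gripper is mounted at the origin on a cart in front of the work surface, level with it; the furniture and walls round the work are solid. World frame = base frame: x ahead of the robot, y to its left, z up, the work surface at z = 0. Lengths are in mm, angles in rad, forces in N, time in s.
With the tool pointing down it reaches from about 350 to 900 mm from the base axis. Payload 7.2 kg.
Tool frame: the origin (TCP) lies on the centre line of the jaws, within the pads' length; the fingertips stand ahead of it and the grasp point (between the pads) lies 8 mm behind it (bot.tip_reach is the z of the fingertips in the tool frame, in mm); z points along the fingers, y is the line along which they close (so a half turn about z gives the same grasp; the last joint's range is limited). The gripper opens to 85 mm and grips with 20 to 120 N. Pads are 22 mm wide; open, the fingers measure 114 mm over their backs; the gripper's body (76 mm by 85 mm) begins 54 mm behind the grasp point. The pads swing forward as they close: fully open they stand 13 mm farther back than shut.
Start: joints at [-1.393, 0.411, -0.013, 1.596, 0.006, 1.134, -0.082], TCP at [152.092, 606.215, 242.297] pointing down, gripper open.
Joint ranges: [-2.95, 2.95], [-0.29, 1.99], [-1.47, 1.44], [0.14, 2.54], [-1.03, 4.17], [0.13, 1.85], [-2.86, 2.86]. Speed limits (rad/s): [2.39, 2.39, 3.01, 3.01, 3.14, 3.14, 3.14].

## Interface

Orientations are given as a rotation vector (axis times angle).
In Python, from cell import bot gives the robot as it stands.
- The arm moves only by the tool drive_tool, never from a script. Its argument "motion" is a list of rows, each an object with "dp": the shift along the tool's x, y, z in mm, a list of three; "roll": the turn about the tool's z in rad; "hand": the finger opening in mm, from 0 to 85.4. A call has 1 to 20 rows; each row is the pose to reach, as a shift and turn from the pose commanded when the call began, along the tool's axes at that moment; what a row does not reach only later rows make up. A row lasts 1/12 s, in which the tool goes at most 41.7 mm and 7.16 degrees, less where a joint would pass 70% of its speed; a pose out of reach is approached as far as the arm can. A call with a gripper value outside its range is refused whole. The fingers move at their own pace and stop on an object; "grip_force" is the grip in N (left out, the last holds). Time passes only in rows, so rows that repeat a pose let the fingers close. It gives the time, the measured TCP pose, the force, the opening and the grip force at its end, in the units of the state.
- bot.read_state(): the state, without advancing time (a new reading comes with each control period).
- bot.read_camera(name): name is "side" or "top"; returns the picture (420x560x3 uint8, red, green, blue); there is no depth.
- bot.camera_model(name): a dict with "mtx" (3x3 intrinsics, pixels), "rvec" (rotation vector, rad) and "tvec" (3), from world to camera coordinates, as OpenCV has them. Camera axes: x right, y down, z forward; pixel columns grow to the right and rows downward; lengths in mm; the calibration is good to about 2 mm. A picture is of the moment at which its call begins. camera_model takes no time and is no camera call.
- bot.job_done(): hands the job in; it is judged then, once.
Trained networks look in the newest picture that a camera, given by its name, has taken for a name from the list of things; names that differ only in an ending like _2 or _b are one class to them, and where a whole thing is asked for, a point or a joint stands for the part that bears it (a point fixed in the world has none). Each returns a list of dicts, best first, with "conf" (0 to 1); they miss things now and then, are a little off and sometimes report something else, mostly with a low value. They report only what shows in the picture. A call takes as long as a camera call.
- bot.spot_in(thing, camera): "position" ([column, row] as shares, 0 to 1, of the picture: columns of its width, rows of its height, amid what is visible of it).
The state is a dict: "time": time; "joints": joint angles; "dq": joint speeds; "joint_torque": joint torques, N m; "eef_pos": TCP position; "ee_rot": TCP orientation; "wrist_force": force on the tool from outside, world axes, zero at the start; "wrist_torque": the same for the moment, N m; "grip_width": finger opening in mm; "grasp_force": force on a finger pad.
Only numpy, scipy, OpenCV 4.12 (cv2) and the standard library are available. Lean on these libraries where they do the work, as an engineer would, in place of code of your own. Each camera call takes 0.05 s, during which the arm holds its last target. There are 200 camera calls.

## Task

Hang the loose saddle clamp over the square rail so that it sits fully down on the bar between the end stops, with its legs either side of the bar. Then start its wing screw cleanly: turn it backward (anticlockwise from above) until it drops off the end of the thread, then turn it forward (clockwise) one turn. Finish with the fingers closed on the wing, holding the started screw still; do not let go of it, and leave the other things on the worktop where they stand.

Things in the scene. Friction and masses are not known exactly. Their poses are not given: they have to be found in the camera images.
- rail: Fixed stand: horizontal square aluminium bar, 20 x 20 mm, 260 mm long (own y), top 100 mm above the worktop, on 20 mm square posts centred 118 mm either side of the middle (feet 60 x 36 x 8 mm). A black stop 8 mm long, 10 mm high stands on top at each end (inner faces 122 mm from the middle). Origin at worktop level under the bar's middle.
- rail_mid (a point): Middle of the bar's top face. Axes as the rail's: y along the bar, z up.
- saddle: Loose steel saddle clamp, 0.4 kg with screw: an inverted channel 130 mm long (own y), 36 mm wide (own x), standing on its legs. Inside 26 mm wide and 24 mm deep; feet flare to about 46 mm as a lead-in. Plate top 30 mm above the origin (centre of its underside, foot level). Grip fin toward own +y, round threaded boss with the screw toward own -y. May hang either way round.
- saddle_seat (a point): Centre of the underside of the saddle's top plate, 24 mm above the saddle's origin: this face rests on the bar's top when the saddle sits fully down.
- saddle_fin (a point): Grip point in the saddle's black upright fin, 42 mm from the saddle's middle toward own +y, 56 mm above its origin. The fin is 14 mm thick (own x), 30 mm long (own y), 38 mm high on the plate, its top 12 mm above this point. Axes as the saddle's.
- screw: Steel wing screw, 0.15 kg, captive on the axis of the saddle's boss (36 mm across, top 48 mm above the saddle's origin, 42 mm from its middle toward own -y). An 8 mm stem with a flat upright wing on top. It turns about its upright axis, and moves up and down as the thread lets it. Origin on its axis, 34 mm below the wing's centre.
- screw_wing (a point): Centre of the wing: 48 mm long (own y), 9 mm thick (own x), 14 mm high. Fingers on either side, a little open or closed, turn it; turning takes under 0.05 N m. Gripped firmly, the screw does not fall or sink by itself until the grip is eased. The boss's top is 27 mm below the wing's underside at the most, 13 mm after one turn forward.
- screw_turn (a joint): Angle of the screw in the boss, rad, growing anticlockwise from above (backward). Starts at -2.2 to -0.7, its lug on top of the first thread ridge; a stop near -2.7 resists forward turning there. Turned backward, the lug leaves the ridge's end at about 0 to 0.2 and the screw falls 6 mm. Then forward turning draws it down; one turn ends near -6.3, thread ends at -8.4.
- screw_rise (a joint): Height of the screw, m: 0 with its lug on the very end of the first ridge, just before the drop; -0.0005 to -0.002 at the start; about -0.006 after the drop; then 0.006 lower per turn forward, about -0.012 after one turn.
- beaker_small_1: Bystander, leave alone: small empty glass beaker, 48 x 52 x 51 mm, on the near part of the worktop. Origin at the centre of its underside.
- bottle_2: Bystander, leave alone: amber glass bottle with black cap, 42 mm across, 84 mm high, on the near part of the worktop. Origin at the centre of its underside.
- jar_grp_1: Bystander, leave alone: sample jar with a screw lid, 43 mm across, 66 mm high, at the back. Origin at the centre of its underside.
- jar_grp_2: Bystander, leave alone: sample jar with a screw lid, 43 mm across, 66 mm high, behind the rail. Origin at the centre of its underside.
- scoop: Bystander, leave alone: small measuring scoop, 38 x 94 x 22 mm, near the front edge. Origin at the centre of its underside.
- tape_roll: Bystander, leave alone: roll of clear tape lying flat, 52 mm across, 18 mm high, near the front edge. Origin at the centre of its underside.

How it is judged (in metres and radians):
On the way, in this order (a step that is already met when the one before it is completed fails the run):
1. the saddle sits fully down on the bar (z of saddle_seat in the frame of rail_mid between -0.003 and 0.004 m and x of saddle_seat in the frame of rail_mid between -0.007 and 0.007 m and y of saddle_seat in the frame of rail_mid between -0.062 and 0.062 m and angle between the y axis of saddle and the y axis of rail, either way round below 0.15 rad and angle between saddle's own z axis and vertical below 0.1 rad and contact force between saddle and rail above 0.3 N), for 0.2 s.
2. the screw, turned backward, has dropped off the end of the first thread ridge, the saddle sitting on the bar (all of step 1 and value of joint screw_turn above -0.3 rad and value of joint screw_rise below -0.0035 m), for 0.1 s.
At the end, for the whole second after the job is handed in: The saddle's plate rests on the bar (4 mm in height, 7 mm across, upright within 0.1 rad, between the stops); the screw has dropped and stands about one turn forward in the thread (screw_turn -7.5 to -4.6, screw_rise below -0.0085), still, the fingers pressing on it with over 3 N (all of step 1 and value of joint screw_turn between -7.5 and -4.6 rad and value of joint screw_rise below -0.0085 m and velocity of joint screw_turn between -0.1 and 0.1 rad/s and contact force between the fingers and screw above 3 N and linear speed of saddle below 0.02 m/s); the arm keeps its last pose, push and grip.
It fails at once if a bystander is pushed more than 40 mm away (distance of any of beaker_small_1, bottle_2, jar_grp_1, jar_grp_2, scoop, tape_roll from where it was at the start of the episode above 0.04 m).
It fails at once if a bystander is knocked over (angle between any of beaker_small_1, bottle_2, jar_grp_1, jar_grp_2, scoop, tape_roll's own z axis and vertical above 0.6 rad).
It also fails if it takes over 72 s, if anything falls off the work surface, if the arm or the gripper's body presses on something with over 40 N, if the wrist force passes 120 N, or if a joint passes its speed limit or range.

## Working session

There is one attempt and no reset: what is moved stays moved. The work goes in short steps, Python scripts to look and compute and a tool call to move; the robot and the scene stay as the last step left them, time stands still between calls to the robot, and variables do not carry over. Pictures are saved under pics/ and viewed, at most 10 in all, crops included, and the job is handed in when it is done.

Besides the shell and the picture viewer there is one more tool, called after "Request:" as a command line: name --argument value ..., lists and objects as JSON in quotes. drive_tool: Moves the arm, as the interface text tells. Its arguments: {"type":"object","properties":{"motion":{"type":"array","items":{"type":"object","properties":{"dp":{"type":"array","items":{"type":"number"}},"roll":{"type":"number"},"hand":{"type":"number"}}}},"grip_force":{"type":"number"}},"required":["motion"]}

```bash
mkdir -p pics; cat > h.py <<'E'
import numpy as np, cv2
from scipy.spatial.transform import Rotation as R
from cell import bot
def cam(n):
    m=bot.camera_model(n); K=np.array(m['mtx'],float); r=R.from_rotvec(np.ravel(m['rvec'])).as_matrix(); t=np.ravel(m['tvec']).astype(float)
    return K,r,t
def ray(n,uv):
    K,r,t=cam(n); d=r.T@np.linalg.solve(K,np.array([uv[0],uv[1],1.])); return -r.T@t, d/np.linalg.norm(d)
def onz(n,uv,z):
    o,d=ray(n,uv); return o+d*(z-o[2])/d[2]
def tri(uv1,uv2,a='top',b='side'):
    o,d=ray(a,uv1);p,e=ray(b,uv2)
    s=np.linalg.lstsq(np.c_[d,-e],p-o,rcond=None)[0]
    A=o+d*s[0];B=p+e*s[1]; return (A+B)/2, np.linalg.norm(A-B)
def proj(n,P):
    K,r,t=cam(n); q=K@(r@np.asarray(P,float)+t); return q[:2]/q[2]
def snap(n,f):
    im=bot.read_camera(n); cv2.imwrite('pics/'+f,im[:,:,::-1]); return im
E
python3 - <<'E'
from h import *
print(bot.read_state(), bot.tip_reach)
for n in('top','side'):
    snap(n,n+'0.png')
    print(n,ray(n,(280,210)))
W=np.array([560,420])
for th in ['rail','rail_mid','saddle','saddle_seat','saddle_fin','screw','screw_wing','beaker_small_1','bottle_2','jar_grp_1','scoop','tape_roll']:
    u={}
    for n in('top','side'):
        l=bot.spot_in(th,n); u[n]=[(np.round(np.array(q['position'])*W,1).tolist(),round(q['conf'],2)) for q in l[:3]]
    print(th,u, [x.round(1) for x in map(np.array,tri(u['top'][0][0],u['side'][0][0]))] if u['top'] and u['side'] else '')
E
```

```text
{'time': 0.0, 'joints': array([-1.3932327 ,  0.41191012, -0.01272053,  1.59708818,  0.00561583,
        1.13429342, -0.0822424 ]), 'dq': array([ 0.00082249,  0.00068384, -0.00058806,  0.00067362, -0.00012341,
       -0.00097965,  0.00165114]), 'joint_torque': array([-2.20520888e-04, -6.00616908e+01,  6.82249982e-01, -2.99403244e+01,
        1.38786077e-02,  1.09028304e-02, -5.83772518e-06]), 'eef_pos': array([151.97977457, 605.72496919, 241.42858883]), 'ee_rot': array([-3.85069220e-01, -3.11782751e+00,  2.61000873e-03]), 'wrist_force': array([ 0.76699928, -0.51068865,  0.78096306]), 'wrist_torque': array([-0.03872162,  0.02106108,  0.04017241]), 'grasp_force': 0.0, 'grip_width': 85.36478709759437} 11.0
top (array([ 296.46962141,   55.99370829, 1317.87278166]), array([ 0.21163928,  0.0206354 , -0.97712998]))
side (array([ 387.19990361, 1077.71973642,  841.63786204]), array([ 0.09984066, -0.79209495, -0.60217725]))
rail {'top': [([220.2, 205.4], 0.74), ([335.9, 216.5], 0.31)], 'side': [([241.1, 272.4], 0.77)]} [array([572.1, 268.1,  50.8]), np.float64(9.7)]
rail_mid {'top': [([221.4, 2
[... 923 characters left out ...]
.63), ([335.8, 178.8], 0.6), ([264.1, 187.3], 0.46)]} [array([ 489.1, -156.4,   15.9]), np.float64(196.7)]
bottle_2 {'top': [([304.3, 281.7], 0.44)], 'side': [([343.4, 205.8], 0.81)]} [array([361.6, -11.3,  37.9]), np.float64(0.1)]
jar_grp_1 {'top': [([322.7, 168.5], 0.5), ([223.8, 173.3], 0.5), ([356.8, 279.6], 0.26)], 'side': [([209.0, 193.4], 0.94), ([196.6, 274.6], 0.59), ([265.9, 179.6], 0.54)]} [array([719.5, -38.8,  36.2]), np.float64(4.3)]
scoop {'top': [([240.1, 270.4], 0.47)], 'side': [([328.4, 267.7], 0.83)]} [array([384.4, 187.5,   5.7]), np.float64(12.6)]
tape_roll {'top': [([185.0, 273.2], 0.62)], 'side': [([347.1, 316.9], 0.75)]} [array([349.6, 351.2,  28.7]), np.float64(4.1)]
```

```bash
python3 - <<'E'
import cv2
a=cv2.imread('pics/top0.png'); b=cv2.imread('pics/side0.png')
cv2.imwrite('pics/top0c.png',cv2.resize(a[145:300,170:375],None,fx=3.8,fy=3.8,interpolation=cv2.INTER_CUBIC))
cv2.imwrite('pics/side0c.png',cv2.resize(b[120:330,170:390],None,fx=2.8,fy=2.8,interpolation=cv2.INTER_CUBIC))
E
```

```text
(no output)
```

View pics/top0c.png

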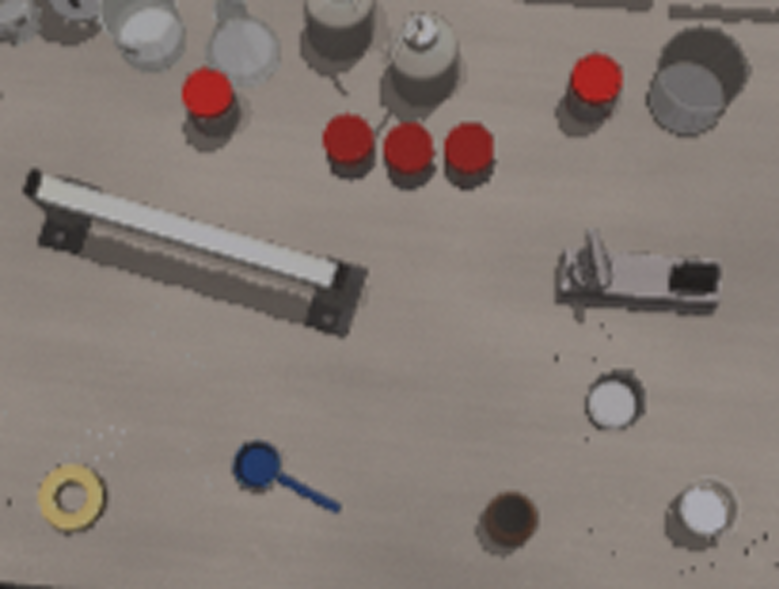

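View pics/side0c.png

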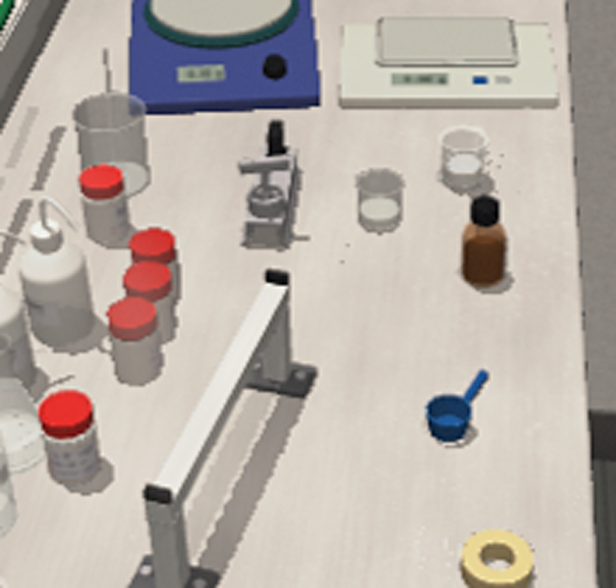

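```bash
python3 - <<'E'
import cv2,numpy as np
a=cv2.imread('pics/top0.png'); b=cv2.imread('pics/side0.png')
A=cv2.resize(a[202:232,312:364],None,fx=15,fy=15,interpolation=cv2.INTER_NEAREST)[:, :390*2]
B=cv2.resize(b[160:212,250:282],None,fx=11,fy=11,interpolation=cv2.INTER_NEAREST)
cv2.imwrite('pics/sadA.png',cv2.resize(A,(780,450)))
print(A.shape,B.shape)
A=cv2.resize(A,(440,254),interpolation=cv2.INTER_AREA)
c=np.zeros((580,800,3),np.uint8); c[:254,:440]=A; c[:572,445:445+352]=B
cv2.imwrite('pics/sad.png',c)
for n,im in(('top',a),('side',b)):
    print(n, im[206,221] if n=='top' else im[274,246])
h=cv2.cvtColor(a,cv2.COLOR_BGR2GRAY);print(h[190:222:1,196:212:2]);
E
```

```text
(450, 780, 3) (572, 352, 3)
top [173 170 171]
side [114 120 125]
[[131 130 131 131 135 134 134 135]
 [131 131 131 134 131 134 133 134]
 [131 133 132 132 133 134 133 134]
 [132 132 130 131 133 133 133 134]
 [108 130 132 133 133 133 133 136]
 [116 127 132 132 133 133 133 134]
 [157 156 137 132 131 131 133 135]
 [169 169 161 157 131 133 136 135]
 [169 170 170 169 159 145 117 135]
 [170 168 168 171 170 163 153 130]
 [170 171 168 169 170 169 170 159]
 [169 169 168 169 169 169 169 171]
 [103 144 170 171 170 171 170 171]
 [ 87  92 111 166 170 169 171 170]
 [109 102  88 104 121 170 170 169]
 [126 115 107  97  77 104 147 170]
 [131 126 114 116 104  89  94 112]
 [ 98 100 126 125 116 111 104  90]
 [ 84  83 100 107 127 117 118 109]
 [ 83  83  84  87 107 129 127 117]
 [ 83  82  83  84  87 102 133 128]
 [ 80  82  82  83  84  84 101 101]
 [ 82  82  83  82  84  82  85  84]
 [ 81  83  84  82  81  82  83  83]
 [ 83  82  82  83  83  83  84  83]
 [117 117 110  83  84  85  85  85]
 [128 130 128 119  82  85  84  85]
 [131 132 131 131 120 114  85  85]
 [131 133 133 133 134 131 121  85]
 [132 131 133 134 134 134 135 123]
 [132 133 134 134 137 135 135 135]
 [132 134 133 133 135 136 137 137]]
```

View pics/sad.png

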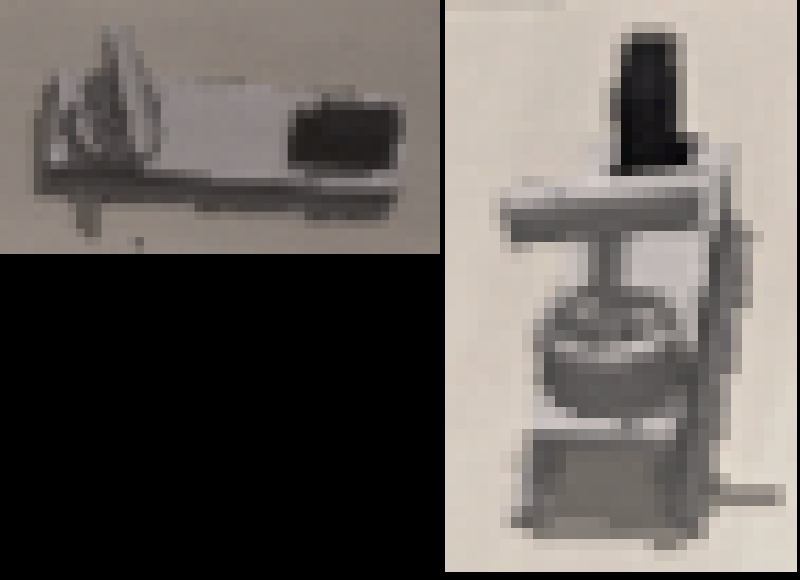

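```bash
cat > fit.py <<'E'
from h import *
from scipy.optimize import minimize
S=8
def soft(g,thr,w,dark):
    x=(thr-g if dark else g-thr)/w; return np.clip(x+.5,0,1)
def hullmask(n,P,roi):
    uv=np.array([proj(n,p) for p in P]); uv=(uv-[roi[0],roi[1]]+.5)*S-.5
    h=cv2.convexHull(uv.astype(np.float32))
    m=np.zeros(((roi[3]-roi[1])*S,(roi[2]-roi[0])*S),np.uint8)
    cv2.fillConvexPoly(m,np.round(h*16).astype(np.int32),1,shift=4)
    return cv2.resize(m.astype(np.float32),None,fx=1/S,fy=1/S,interpolation=cv2.INTER_AREA)
def box(x0,x1,y0,y1,z0,z1): return np.array([[x,y,z] for x in(x0,x1) for y in(y0,y1) for z in(z0,z1)],float)
def place(P,p): # p x,y,z,yaw
    return P@R.from_euler('z',p[3]).as_matrix().T+np.array(p[:3])
def fit(P,obs,p0,sc=(4,4,4,.05)):
    f=lambda q:sum(((hullmask(n,place(P,p0+q*sc),roi)-m)**2).sum() for n,m,roi in obs)
    b=minimize(f,np.zeros(4),method='Nelder-Mead',options=dict(initial_simplex=np.vstack([np.zeros(4),np.eye(4)*1.5]),maxiter=400,xatol=.01,fatol=.01))
    return p0+b.x*sc,b.fun,f(np.zeros(4))
E
python3 - <<'E'
from fit import *
import cv2
G={n:cv2.cvtColor(cv2.imread(f'pics/{n}0.png'),cv2.COLOR_BGR2GRAY).astype(float) for n in('top','side')}
def ob(n,roi,thr,w,dark): return (n,soft(G[n][roi[1]:roi[3],roi[0]:roi[2]],thr,w,dark),roi)
# rail bright top face
K=box(-10,10,-122,122,0,0)
top=ob('top',(172,184,268,226),152,30,False)
# keep only largest component
def biggest(o):
    n,m,roi=o; k,l,s,_=cv2.connectedComponentsWithStats((m>.3).astype(np.uint8)); i=1+np.argmax(s[1:,4]); 
    d=cv2.dilate((l==i).astype(np.uint8),np.ones((3,3))); return (n,m*d,roi)
top=biggest(top); print('rail top sum',top[1].sum(),[proj('side',p).round() for p in((560,270,100),)])
# rail ends via top at z=100
sm=top[1]; print('side bar px', G['side'][270:280,236:256:2])
p,e,e0=fit(K,[top],np.array([575,265,100,.29]),(5,5,.001,.05)); print('rail top-only',p.round(2),e,e0)
for y in(-122,122): print(proj('side',place(np.array([[0,y,0.]]),p)[0]).round(1))
F=box(-7,7,-15,15,-26,12)
t=ob('top',(342,208,364,226),70,50,True); s=ob('side',(262,160,276,178),90,90,True)
for obs,sc in(([t,s],(4,4,4,.05)),):
    p,e,e0=fit(F,obs,np.array([570,-145,56,np.pi]),sc); print('fin',p.round(2),e,e0,t[1].sum(),s[1].sum())
# plate lower edge slope in top
g=G['top']; pts=[]
for c in range(332,346):
    col=g[214:228,c]; d=np.diff(col); i=np.argmin(d); w=np.clip(-d[max(0,i-1):i+2],0,None); pts.append((c,214+.5+(np.arange(max(0,i-1),i+2)*w).sum()/w.sum()))
pts=np.array(pts); A=np.polyfit(pts[:,0],pts[:,1],1); print(A,np.abs(np.polyval(A,pts[:,0])-pts[:,1]).max())
for c in(320,345,358): print(onz('top',(c,np.polyval(A,c)),30).round(1))
E
```

```text
rail top sum 451.83333333333337 [array([247., 257.])]
side bar px [[212. 229. 229. 227. 229. 220. 119. 141. 211. 188.]
 [215. 229. 229. 228. 230. 192. 120. 165. 208. 184.]
 [222. 229. 228. 228. 231. 141. 119. 192. 208. 186.]
 [229. 229. 228. 229. 229. 120. 125. 210. 203. 185.]
 [229. 229. 228. 229. 214. 121. 144. 212. 187. 186.]
 [229. 229. 228. 231. 183. 122. 167. 204. 185. 185.]
 [230. 228. 228. 232. 131. 121. 192. 202. 186. 186.]
 [229. 228. 228. 225. 120. 128. 210. 203. 187. 185.]
 [229. 228. 230. 214. 121. 135. 212. 189. 187. 186.]
 [228. 228. 232. 163. 122. 177. 210. 185. 188. 185.]]
rail top-only [ 5.5752e+02  2.6591e+02  1.0001e+02 -2.0000e-01] 50.172711588541674 783.2851627604166
[267.7 221.1]
[226.7 296.3]Traceback (most recent call last):
  File "<stdin>", line 20, in <module>
  File "fit.py", line 17, in fit
    b=minimize(f,np.zeros(4),method='Nelder-Mead',options=dict(initial_simplex=np.vstack([np.zeros(4),np.eye(4)*1.5]),maxiter=400,xatol=.01,fatol=.01))
    res = _minimize_neldermead(fun, x0, args, callback, bounds=bounds,
                               **options)
   
[... 275 characters left out ...]
^^^^^^^^^^^^^^^^^^^^^^^^^^^^^^^^^^^^^^^^^
  File "fit.py", line 16, in <genexpr>
    f=lambda q:sum(((hullmask(n,place(P,p0+q*sc),roi)-m)**2).sum() for n,m,roi in obs)
                     ~~~~~~~~^^^^^^^^^^^^^^^^^^^^^^^^
  File "fit.py", line 7, in hullmask
    uv=np.array([proj(n,p) for p in P]); uv=(uv-[roi[0],roi[1]]+.5)*S-.5
                 ~~~~^^^^^
  File "h.py", line 16, in proj
    K,r,t=cam(n); q=K@(r@np.asarray(P,float)+t); return q[:2]/q[2]
          ~~~^^^
  File "h.py", line 5, in cam
    m=bot.camera_model(n); K=np.array(m['mtx'],float); r=R.from_rotvec(np.ravel(m['rvec'])).as_matrix(); t=np.ravel(m['tvec']).astype(float)
ValueError: time passes only in moves, steps and waits
```

```bash
sed -i 's/^def cam(n):/import functools\n@functools.cache\ndef cam(n):/' h.py
cat > fit2.py <<'E'
from fit import *
G={n:cv2.cvtColor(cv2.imread(f'pics/{n}0.png'),cv2.COLOR_BGR2GRAY).astype(float) for n in('top','side')}
def ob(n,roi,thr,w,dark): return (n,soft(G[n][roi[1]:roi[3],roi[0]:roi[2]],thr,w,dark),roi)
def biggest(o):
    n,m,roi=o; k,l,s,_=cv2.connectedComponentsWithStats((m>.3).astype(np.uint8)); i=1+np.argmax(s[1:,4]); 
    d=cv2.dilate((l==i).astype(np.uint8),np.ones((3,3))); return (n,m*d,roi)
K=box(-10,10,-122,122,0,0)
top=biggest(ob('top',(172,184,268,226),152,30,False)); side=biggest(ob('side',(215,210,280,305),222,12,False))
p0=np.array([575,265,100,-.29])
for obs,sc in(([top],(5,5,.001,.05)),([side],(5,5,.001,.05)),([top,side],(5,5,5,.05))):
    p,e,e0=fit(K,obs,p0,sc); print('rail',p.round(3),e,e0,[o[1].sum() for o in obs])
F=box(-7,7,-15,15,-26,12)
t=ob('top',(342,208,364,226),70,50,True); s=ob('side',(262,160,276,178),90,90,True)
for obs,sc in(([t],(4,4,.001,.05)),([s],(4,4,.001,.05)),([t,s],(4,4,4,.05)),):
    p,e,e0=fit(F,obs,np.array([570,-145,56,np.pi]),sc); print('fin',p.round(3),e,e0,[o[1].sum() for o in obs])
g=G['top']; pts=[]
for c in range(332,346):
    col=g[214:228,c]; d=np.diff(col); i=np.argmin(d); w=np.clip(-d[max(0,i-1):i+2],0,None); pts.append((c,214+.5+(np.arange(max(0,i-1),i+2)*w).sum()/w.sum()))
pts=np.array(pts); A=np.polyfit(pts[:,0],pts[:,1],1); print(A,np.abs(np.polyval(A,pts[:,0])-pts[:,1]).max())
for c in(320,345,358): print(onz('top',(c,np.polyval(A,c)),30).round(1))
E
python3 fit2.py
```

```text
rail [ 5.57621e+02  2.65996e+02  1.00002e+02 -2.01000e-01] 50.10593098958333 754.099990234375 [np.float64(451.83333333333337)]
rail [ 5.56786e+02  2.65065e+02  1.00003e+02 -2.00000e-01] 91.25773111979166 1106.1714680989585 [np.float64(622.0833333333334)]
rail [ 5.57623e+02  2.62056e+02  9.56870e+01 -2.01000e-01] 144.4205143229167 1860.2714583333336 [np.float64(451.83333333333337), np.float64(622.0833333333334)]
fin [ 568.719 -139.534   56.       3.157] 18.87135859375 33.4559875 [np.float64(111.24000000000001)]
fin [ 570.733 -136.151   56.002    3.283] 14.031328968942903 32.850903621720676 [np.float64(66.24444444444445)]
fin [ 570.797 -140.853   50.563    3.277] 38.45356755401235 66.30689112172067 [np.float64(111.24000000000001), np.float64(66.24444444444445)]
[8.39684579e-02 1.94184287e+02] 0.3474565633651139
[552.7 -44.1  30. ]
[ 553.7 -122.    30. ]
[ 554.3 -162.4   30. ]
```

```bash
cat >> h.py <<'E'
def to(xyz,az):
    """dp (tool axes) and roll from the measured pose to TCP xyz with tool y at azimuth az (tool pointing down)"""
    s=bot.read_state(); M=R.from_rotvec(s['ee_rot']).as_matrix(); a=np.arctan2(M[1,1],M[0,1])
    d=M.T@(np.array(xyz)-s['eef_pos']); r=(a-az+np.pi/2)%np.pi-np.pi/2
    print('t',round(s['time'],2),'pos',s['eef_pos'].round(1),'az',round(a,3),'tilt',round(np.arccos(-M[2,2]),4),'F',s['wrist_force'].round(1),'T',s['wrist_torque'].round(2),'w',round(s['grip_width'],1),'gf',round(s['grasp_force'],1),'J',s['joints'].round(2))
    print('dp',d.round(1),'roll',round(r,3),'len',round(np.linalg.norm(d)))
E
python3 -c "
from h import *
to((570,-138,150),.015)"
```

```text
t 1.3 pos [152.1 606.2 242.3] az 1.325 tilt 0.0 F [ 0.1 -0.   0.9] T [ 0.02 -0.    0.01] w 85.2 gf 0.0 J [-1.39  0.41 -0.01  1.6   0.01  1.13 -0.08]
dp [-586.4 -620.1   92.3] roll 1.31 len 858
```

Request:
drive_tool --motion '[{"dp":[-293,-310,0],"roll":0.65,"hand":60},{"dp":[-293,-310,0],"roll":0.65,"hand":60},{"dp":[-293,-310,0],"roll":0.65,"hand":60},{"dp":[-293,-310,0],"roll":0.65,"hand":60},{"dp":[-293,-310,0],"roll":0.65,"hand":60},{"dp":[-293,-310,0],"roll":0.65,"hand":60},{"dp":[-293,-310,0],"roll":0.65,"hand":60},{"dp":[-293,-310,0],"roll":0.65,"hand":60},{"dp":[-293,-310,0],"roll":0.65,"hand":60},{"dp":[-586,-620,82],"roll":1.31,"hand":60},{"dp":[-586,-620,82],"roll":1.31,"hand":60},{"dp":[-586,-620,82],"roll":1.31,"hand":60},{"dp":[-586,-620,82],"roll":1.31,"hand":60},{"dp":[-586,-620,82],"roll":1.31,"hand":60},{"dp":[-586,-620,82],"roll":1.31,"hand":60},{"dp":[-586,-620,82],"roll":1.31,"hand":60},{"dp":[-586,-620,82],"roll":1.31,"hand":60},{"dp":[-586,-620,82],"roll":1.31,"hand":60},{"dp":[-586,-620,82],"roll":1.31,"hand":60},{"dp":[-586,-620,82],"roll":1.31,"hand":60}]'

```text
time: 2.97
eef_pos: [557.6, -116.5, 164.4]
ee_rot: [2.204, 2.239, 0.001]
wrist_force: [1.0, 1.2, 0.5]
grip_width: 60.4
grasp_force: 0.0
```

```bash
python3 -c "
from h import *
to((570,-138,120),.015)"
```

```text
t 2.97 pos [ 557.6 -116.5  164.4] az 0.016 tilt 0.0005 F [1.  1.2 0.5] T [ 0.02 -0.04  0.02] w 60.4 gf 0.0 J [-0.32  0.44  0.59  1.85 -0.3   0.94  0.42]
dp [-21.7  12.1  44.4] roll 0.001 len 51
```

Request:
drive_tool --motion '[{"dp":[-21,12,20],"roll":0,"hand":60},{"dp":[-21,12,44],"roll":0,"hand":60},{"dp":[-21,12,44],"roll":0,"hand":60},{"dp":[-21,12,44],"roll":0,"hand":60},{"dp":[-21,12,44],"roll":0,"hand":60}]'

```text
time: 3.38
eef_pos: [569.2, -134.7, 121.7]
ee_rot: [-2.203, -2.239, -0.001]
wrist_force: [-0.1, -0.5, 0.1]
grip_width: 59.8
grasp_force: 0.0
```

```bash
python3 - <<'E'
from h import *
to((570,-138,48),.015)
a=snap('top','top1.png');b=snap('side','side1.png')
c=np.zeros((560,800,3),np.uint8)
c[:,:420]=cv2.resize(a[190:246,322:364],None,fx=10,fy=10,interpolation=cv2.INTER_CUBIC)
c[:,430:800]=cv2.resize(b[145:201,248:285],None,fx=10,fy=10,interpolation=cv2.INTER_CUBIC)
cv2.imwrite('pics/c1.png',c[:,:,::-1])
E
```

```text
t 3.38 pos [ 569.2 -134.7  121.7] az 0.016 tilt 0.0006 F [-0.1 -0.5  0.1] T [0.01 0.03 0.02] w 59.8 gf 0.0 J [-0.26  0.52  0.56  1.85 -0.35  0.87  0.48]
dp [-3.3  0.7 73.7] roll 0.001 len 74
```

View pics/c1.png

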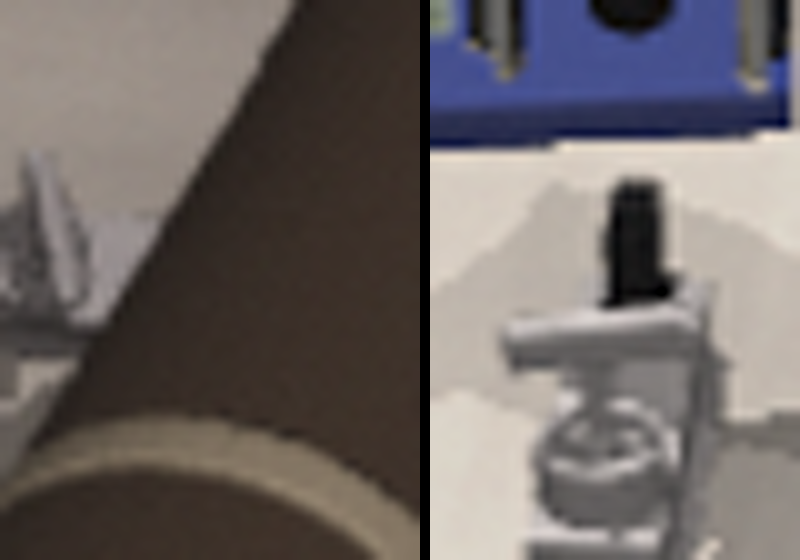

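Request:
drive_tool --grip_force 110 --motion '[{"dp":[-3,1,25],"roll":0,"hand":60},{"dp":[-3,1,50],"roll":0,"hand":60},{"dp":[-3,1,73],"roll":0,"hand":60},{"dp":[-3,1,73],"roll":0,"hand":60},{"dp":[-3,1,73],"roll":0,"hand":5},{"dp":[-3,1,73],"roll":0,"hand":5},{"dp":[-3,1,73],"roll":0,"hand":5},{"dp":[-3,1,73],"roll":0,"hand":5},{"dp":[-3,1,73],"roll":0,"hand":5},{"dp":[-3,1,73],"roll":0,"hand":5},{"dp":[-3,1,73],"roll":0,"hand":5},{"dp":[-3,1,73],"roll":0,"hand":5}]'

```text
time: 4.48
eef_pos: [571.4, -138.7, 49.8]
ee_rot: [2.203, 2.237, 0.004]
wrist_force: [-0.6, 1.5, 8.3]
grip_width: 12.3
grasp_force: 107.2
```

```bash
python3 -c "
from h import *
to((570,-138,48),.015)"
```

```text
t 4.48 pos [ 571.4 -138.7   49.8] az 0.015 tilt 0.0033 F [-0.6  1.5  8.3] T [ 0.18  0.19 -0.04] w 12.3 gf 107.2 J [-0.2   0.62  0.49  1.88 -0.42  0.74  0.55]
dp [ 0.7 -1.4  1.8] roll 0.0 len 2
```

Request:
drive_tool --motion '[{"dp":[0,0,-10],"roll":0,"hand":5},{"dp":[0,0,-20],"roll":0,"hand":5},{"dp":[0,0,-35],"roll":0,"hand":5},{"dp":[0,0,-55],"roll":0,"hand":5},{"dp":[0,0,-75],"roll":0,"hand":5},{"dp":[0,0,-95],"roll":0,"hand":5},{"dp":[0,0,-115],"roll":0,"hand":5},{"dp":[0,0,-130],"roll":0,"hand":5},{"dp":[0,0,-138],"roll":0,"hand":5},{"dp":[0,0,-138],"roll":0,"hand":5}]'

```text
time: 5.32
eef_pos: [570.8, -138.9, 188.2]
ee_rot: [2.203, 2.236, 0.004]
wrist_force: [0.3, -0.6, -4.8]
grip_width: 12.2
grasp_force: 107.7
```

```bash
python3 - <<'E'
from h import *
to((549,224,187),-.2)
a=snap('top','top2.png');b=snap('side','side2.png')
c=np.zeros((560,800,3),np.uint8)
c[:,:420]=cv2.resize(a[190:246,312:354],None,fx=10,fy=10,interpolation=cv2.INTER_CUBIC)
c[:,430:800]=cv2.resize(b[105:161,248:285],None,fx=10,fy=10,interpolation=cv2.INTER_CUBIC)
cv2.imwrite('pics/c2.png',c[:,:,::-1])
E
```

```text
t 5.32 pos [ 570.8 -138.9  188.2] az 0.015 tilt 0.0034 F [ 0.3 -0.6 -4.8] T [-0.28 -0.03 -0.02] w 12.2 gf 107.7 J [-0.29  0.44  0.6   1.79 -0.29  1.    0.44]
dp [363.2 -16.4   1. ] roll 0.215 len 364
```

View pics/c2.png

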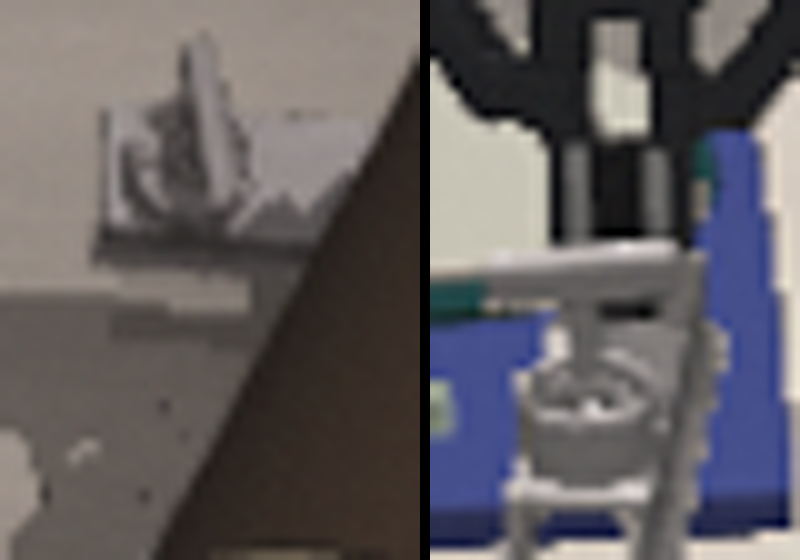

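Request:
drive_tool --motion '[{"dp":[15,0,0],"roll":0.0,"hand":5},{"dp":[45,-2,0],"roll":0.03,"hand":5},{"dp":[80,-4,0],"roll":0.06,"hand":5},{"dp":[115,-5,0],"roll":0.09,"hand":5},{"dp":[150,-7,0],"roll":0.12,"hand":5},{"dp":[185,-8,0],"roll":0.15,"hand":5},{"dp":[220,-10,0],"roll":0.18,"hand":5},{"dp":[255,-12,0],"roll":0.2,"hand":5},{"dp":[290,-13,0],"roll":0.215,"hand":5},{"dp":[320,-14,0],"roll":0.215,"hand":5},{"dp":[345,-15,0],"roll":0.215,"hand":5},{"dp":[358,-16,0],"roll":0.215,"hand":5},{"dp":[363,-16,0],"roll":0.215,"hand":5},{"dp":[363,-16,0],"roll":0.215,"hand":5},{"dp":[363,-16,0],"roll":0.215,"hand":5}]'

```text
time: 6.67
eef_pos: [548.7, 222.1, 185.3]
ee_rot: [2.433, 1.986, -0.003]
wrist_force: [0.5, -0.9, -4.4]
grip_width: 12.1
grasp_force: 107.5
```

```bash
python3 - <<'E'
from h import *
to((549,224,126),-.2)
a=snap('top','top3.png');b=snap('side','side3.png')
c=np.zeros((480,800,3),np.uint8)
c[:,:400]=cv2.resize(a[175:235,190:240],None,fx=8,fy=8,interpolation=cv2.INTER_CUBIC)
c[:,410:800]=cv2.resize(b[165:325,150:280],None,fx=3,fy=3,interpolation=cv2.INTER_CUBIC)
cv2.imwrite('pics/c3.png',c[:,:,::-1])
W=np.array([560,420])
for th in('saddle','screw_wing','saddle_fin'):
  for n in('top','side'): print(th,n,[((np.array(q['position'])*W).round(1),round(q['conf'],2)) for q in bot.spot_in(th,n)[:2]])
E
```

```text
t 6.67 pos [548.7 222.1 185.3] az -0.202 tilt 0.0018 F [ 0.5 -0.9 -4.4] T [-0.28  0.   -0.  ] w 12.1 gf 107.5 J [-0.9   0.45  0.59  1.77 -0.29  1.   -0.4 ]
dp [ 2.  -0.  59.3] roll -0.002 len 59
saddle top [(array([233.6, 206.9]), 0.53)]
saddle side [(array([246.4, 234.9]), 0.97)]
screw_wing top []
screw_wing side []
saddle_fin top []
saddle_fin side [(array([248.7, 233.1]), 0.72), (array([207.1, 192.7]), 0.69)]
```

View pics/c3.png

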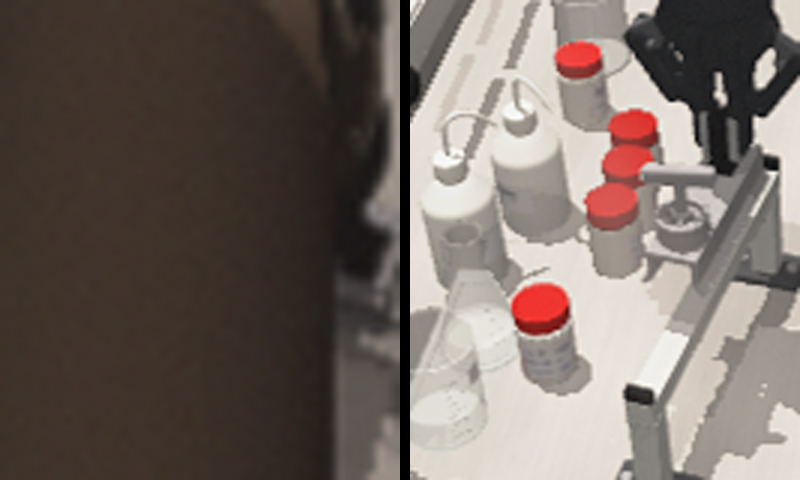

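Request:
drive_tool --motion '[{"dp":[2,0,15],"roll":0,"hand":5},{"dp":[2,0,25],"roll":0,"hand":5},{"dp":[2,0,32],"roll":0,"hand":5},{"dp":[2,0,36],"roll":0,"hand":5},{"dp":[2,0,40],"roll":0,"hand":5},{"dp":[2,0,43],"roll":0,"hand":5},{"dp":[2,0,46],"roll":0,"hand":5},{"dp":[2,0,46],"roll":0,"hand":5}]'

```text
time: 7.73
eef_pos: [548.9, 226.1, 139.4]
ee_rot: [-2.432, -1.989, 0.001]
wrist_force: [0.2, -0.8, -3.3]
grip_width: 12.5
grasp_force: 107.6
```

```bash
python3 - <<'E'
from h import *
to((549,224,126),-.2)
b=snap('side','side4.png')
cv2.imwrite('pics/c4.png',cv2.resize(b[205:275,205:285],None,fx=8,fy=8,interpolation=cv2.INTER_CUBIC)[:,:,::-1])
E
```

```text
t 7.73 pos [548.9 226.1 139.4] az -0.2 tilt 0.0005 F [ 0.2 -0.8 -3.3] T [-0.24  0.07 -0.02] w 12.5 gf 107.6 J [-0.88  0.51  0.56  1.81 -0.33  0.92 -0.37]
dp [-2.   0.5 13.4] roll 0.0 len 14
```

View pics/c4.png

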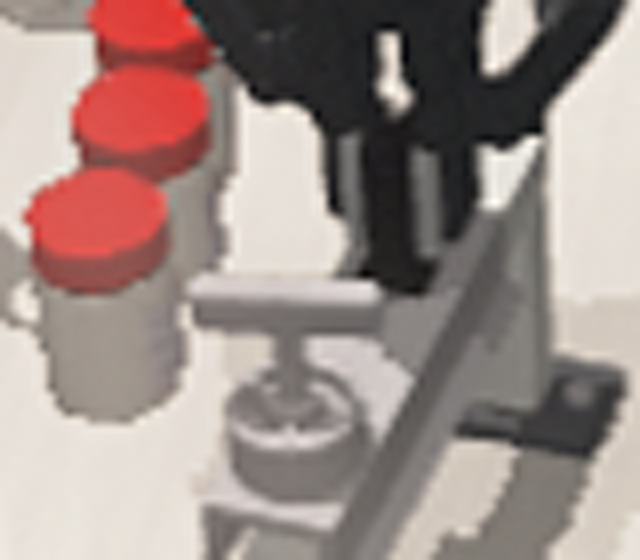

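Request:
drive_tool --motion '[{"dp":[0,0,3],"roll":0,"hand":5},{"dp":[0,0,6],"roll":0,"hand":5},{"dp":[0,0,9],"roll":0,"hand":5},{"dp":[0,0,12],"roll":0,"hand":5},{"dp":[0,0,13],"roll":0,"hand":5},{"dp":[0,0,14],"roll":0,"hand":5},{"dp":[0,0,14],"roll":0,"hand":5},{"dp":[0,0,14],"roll":0,"hand":5},{"dp":[0,0,14],"roll":0,"hand":5}]'

```text
time: 8.53
eef_pos: [549.1, 226.1, 125.9]
ee_rot: [2.432, 1.988, 0.0]
wrist_force: [0.2, 0.1, -4.2]
grip_width: 12.1
grasp_force: 107.7
```

```bash
python3 - <<'E'
from h import *
to((549,224,126),-.2)
E
```

```text
t 8.53 pos [549.1 226.1 125.9] az -0.2 tilt 0.0002 F [ 0.2  0.1 -4.2] T [-0.21  0.03  0.03] w 12.1 gf 107.7 J [-0.87  0.53  0.55  1.82 -0.35  0.89 -0.36]
dp [-2.1  0.3 -0.1] roll -0.0 len 2
```

Still carrying the weight; a little lower until it bears on the bar.

Request:
drive_tool --motion '[{"dp":[0,0,0.7],"roll":0,"hand":5},{"dp":[0,0,1.4],"roll":0,"hand":5},{"dp":[0,0,2],"roll":0,"hand":5},{"dp":[0,0,2],"roll":0,"hand":5}]'

```text
time: 8.87
eef_pos: [549.2, 226.2, 125.4]
ee_rot: [-2.432, -1.988, -0.002]
wrist_force: [-5.1, -2.2, 10.3]
grip_width: 12.7
grasp_force: 110.0
```

Request:
drive_tool --grip_force 30 --motion '[{"dp":[0,0,0],"roll":0,"hand":20},{"dp":[0,0,0],"roll":0,"hand":35},{"dp":[0,0,0],"roll":0,"hand":45},{"dp":[0,0,0],"roll":0,"hand":45},{"dp":[0,0,-15],"roll":0,"hand":60},{"dp":[0,0,-35],"roll":0,"hand":60},{"dp":[0,0,-60],"roll":0,"hand":60},{"dp":[0,0,-85],"roll":0,"hand":60},{"dp":[-100,0,-85],"roll":0,"hand":60},{"dp":[-100,0,-85],"roll":0,"hand":60},{"dp":[-100,0,-85],"roll":0,"hand":60},{"dp":[-150,0,-85],"roll":0,"hand":60},{"dp":[-150,0,-85],"roll":0,"hand":60}]'

```text
time: 9.95
eef_pos: [518.1, 72.6, 209.2]
ee_rot: [2.437, 1.98, -0.002]
wrist_force: [0.1, -0.8, 0.3]
grip_width: 60.1
grasp_force: 0.0
```

```bash
python3 - <<'E'
from h import *
to((549,224,126),-.2)
a=snap('top','top5.png');b=snap('side','side5.png')
c=np.zeros((600,800,3),np.uint8)
c[:,:350]=cv2.resize(a[170:230,197:232],None,fx=10,fy=10,interpolation=cv2.INTER_CUBIC)
c[:,360:800]=cv2.resize(b[225:285,220:264],None,fx=10,fy=10,interpolation=cv2.INTER_CUBIC)
cv2.imwrite('pics/c5.png',c[:,:,::-1])
W=np.array([560,420])
for th in('saddle','screw_wing','saddle_fin'):
  u={}
  for n in('top','side'):
    u[n]=[(np.array(q['position'])*W,round(q['conf'],2)) for q in bot.spot_in(th,n)[:2]]; print(th,n,u[n])
  if u['top'] and u['side']: print(tri(u['top'][0][0],u['side'][0][0]))
print('pred wing', [proj(n,(557.4+8.3,265.6+41.2,149)).round(1) for n in('top','side')])
E
```

```text
t 9.95 pos [518.1  72.6 209.2] az -0.206 tilt 0.0017 F [ 0.1 -0.8  0.3] T [-0.1   0.03  0.02] w 60.1 gf 0.0 J [-0.77  0.31  0.66  1.92 -0.22  0.99 -0.21]
dp [154.6  -0.8  82.9] roll -0.006 len 175
saddle top [(array([218.288, 206.682]), 0.93)]
saddle side [(array([249.984, 255.486]), 0.71), (array([241.976, 253.512]), 0.19)]
(array([553.9040898 , 264.93864654,  99.27284848]), np.float64(3.0279870665098545))
screw_wing top [(array([205.016, 197.106]), 0.6)]
screw_wing side [(array([241.024, 250.908]), 0.79)]
(array([566.77688307, 299.13690539, 141.80959885]), np.float64(1.7351681438910165))
saddle_fin top [(array([217.504, 202.902]), 0.9)]
saddle_fin side [(array([252.896, 254.688]), 0.6)]
(array([555.18875744, 267.25576625, 105.89538794]), np.float64(13.50088836421196))
pred wing [array([201.8, 196.9]), array([240.2, 250.7])]
```

View pics/c5.png

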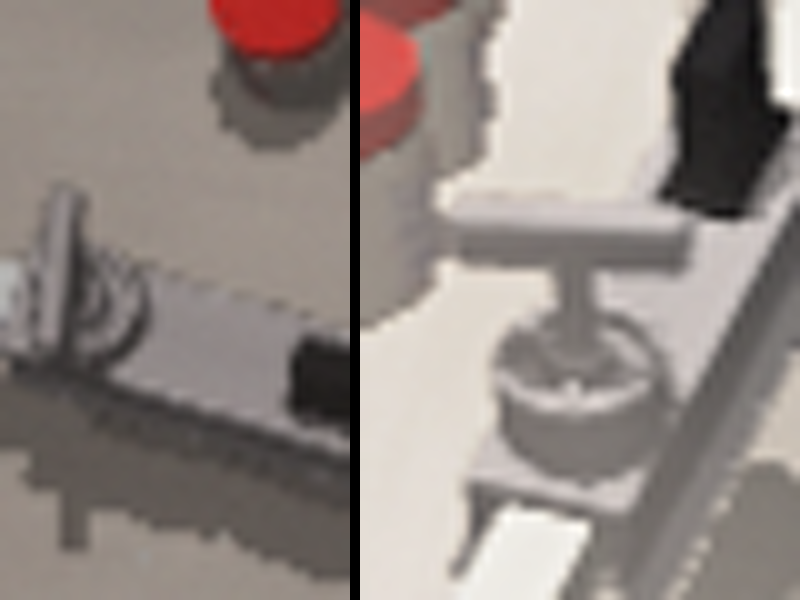

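```bash
python3 - <<'E'
from h import *
a=tri((197+6.5-.5,170+18.6-.5),(220+8.3-.5,225+23.2-.5)); b=tri((197+5.4-.5,170+35.4-.5),(220+33-.5,225+24.7-.5))
print(a,b,(a[0]+b[0])/2,a[0]-b[0],np.linalg.norm(a[0]-b[0]))
print(np.arctan2(*(a[0]-b[0])[1::-1]))
for n in('top','side'): print([proj(n,(565.9+dx,308.5,149)).round(1) for dx in(-24,0,24)])
E
```

```text
(array([590.57674048, 305.96560902, 154.09840767]), np.float64(0.033918687707935206)) (array([541.75049913, 302.91995856, 151.49069564]), np.float64(0.3774515922066282)) [566.1636198  304.44278379 152.79455165] [48.82624135  3.04565047  2.60771203] 48.99059085898582
0.06229661434155422
[array([200.1, 204.9]), array([201.3, 196.8]), array([202.4, 188.7])]
[array([252., 252.]), array([240. , 251.2]), array([228.1, 250.5])]
```

```bash
python3 - <<'E'
from h import *
to((566,306,195),-1.509)
E
```

```text
t 10.35 pos [519.4  80.4 208.6] az -0.198 tilt 0.0003 F [-0.5 -0.2 -0. ] T [ 0.03 -0.03  0.04] w 59.8 gf 0.0 J [-0.77  0.31  0.66  1.91 -0.23  0.99 -0.21]
dp [230.3   1.4  13.5] roll 1.311 len 231
```

Request:
drive_tool --motion '[{"dp":[20,0,0],"roll":0.1,"hand":50},{"dp":[50,0,0],"roll":0.22,"hand":50},{"dp":[85,0,0],"roll":0.34,"hand":50},{"dp":[120,1,0],"roll":0.46,"hand":50},{"dp":[155,1,0],"roll":0.58,"hand":50},{"dp":[185,1,0],"roll":0.7,"hand":50},{"dp":[205,1,0],"roll":0.82,"hand":50},{"dp":[220,1,0],"roll":0.94,"hand":50},{"dp":[228,1,6],"roll":1.06,"hand":50},{"dp":[230,1,13],"roll":1.18,"hand":50},{"dp":[230,1,13],"roll":1.3,"hand":50},{"dp":[230,1,13],"roll":1.31,"hand":50},{"dp":[230,1,13],"roll":1.31,"hand":50},{"dp":[230,1,13],"roll":1.31,"hand":50}]'

```text
time: 11.52
eef_pos: [565.8, 304.7, 195.8]
ee_rot: [3.14, 0.102, 0.0]
wrist_force: [1.0, 0.1, -0.1]
grip_width: 49.7
grasp_force: 0.0
```

```bash
python3 - <<'E'
from h import *
to((566,306,147),-1.509)
b=snap('side','side6.png')
cv2.imwrite('pics/c6.png',cv2.resize(b[200:285,195:285],None,fx=7,fy=7,interpolation=cv2.INTER_CUBIC)[:,:,::-1])
E
```

```text
t 11.52 pos [565.8 304.7 195.8] az -1.506 tilt 0.0003 F [ 1.   0.1 -0.1] T [-0.01 -0.04  0.  ] w 49.7 gf 0.0 J [-1.15  0.62  0.89  1.64 -0.52  1.13 -1.63]
dp [ 0.3 -1.3 48.8] roll 0.003 len 49
```

View pics/c6.png

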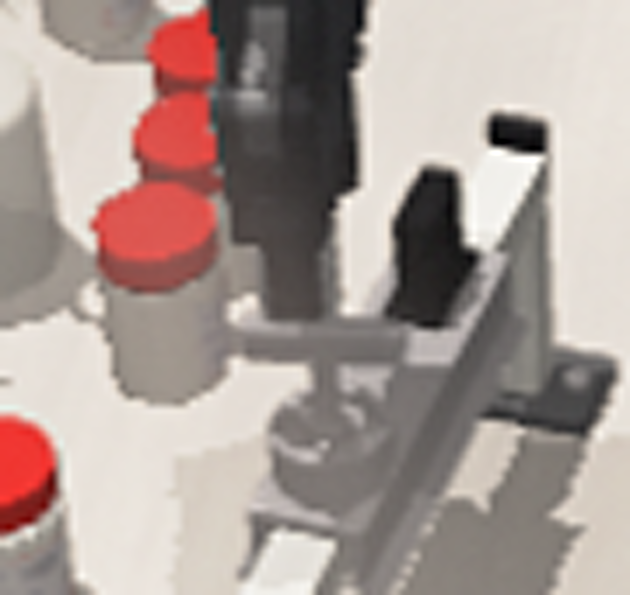

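```bash
python3 - <<'E'
from h import *
f=lambda P:((proj('side',P)-[195,200]+.5)*7-.5).round()
for y in(280,305,330): print(y,f((565.8,y,190)),f((565.8,y,155)))
print('wing',f((566,306,155)),f((561,306,155)))
E
```

```text
280 [326. 186.] [334. 281.]
305 [311. 242.] [319. 338.]
330 [295. 301.] [304. 397.]
wing [318. 340.] [335. 341.]
```

Request:
drive_tool --grip_force 20 --motion '[{"dp":[0,-1,15],"roll":0,"hand":50},{"dp":[0,-1,30],"roll":0,"hand":50},{"dp":[0,-1,42],"roll":0,"hand":50},{"dp":[0,-1,49],"roll":0,"hand":50},{"dp":[0,-1,49],"roll":0,"hand":40},{"dp":[0,-1,49],"roll":0,"hand":30},{"dp":[0,-1,49],"roll":0,"hand":24},{"dp":[0,-1,49],"roll":0,"hand":19},{"dp":[0,-1,49],"roll":0,"hand":15},{"dp":[0,-1,49],"roll":0,"hand":11},{"dp":[0,-1,49],"roll":0,"hand":8},{"dp":[0,-1,49],"roll":0,"hand":6},{"dp":[0,-1,49],"roll":0,"hand":6}]'

```text
time: 12.65
eef_pos: [566.1, 305.3, 147.1]
ee_rot: [-3.14, -0.095, -0.001]
wrist_force: [1.4, 0.2, 1.8]
grip_width: 8.7
grasp_force: 20.3
```

```bash
python3 - <<'E'
from h import *
to((566,306,147),-1.509)
E
```

```text
t 12.65 pos [566.1 305.3 147.1] az -1.51 tilt 0.0006 F [1.4 0.2 1.8] T [-0.12 -0.05  0.01] w 8.7 gf 20.3 J [-1.12  0.67  0.85  1.69 -0.56  1.05 -1.6 ]
dp [-0.1 -0.7  0.1] roll -0.001 len 1
```

Request:
drive_tool --motion '[{"dp":[0,0,0],"roll":0,"hand":12},{"dp":[0,0,0],"roll":-0.05,"hand":12},{"dp":[0,0,0],"roll":-0.17,"hand":12},{"dp":[0,0,0],"roll":-0.29,"hand":12},{"dp":[0,0,0],"roll":-0.41,"hand":12},{"dp":[0,0,0],"roll":-0.53,"hand":12},{"dp":[0,0,0],"roll":-0.65,"hand":12},{"dp":[0,0,0],"roll":-0.77,"hand":12},{"dp":[0,0,0],"roll":-0.89,"hand":12},{"dp":[0,0,0],"roll":-1.01,"hand":12},{"dp":[0,0,0],"roll":-1.13,"hand":12},{"dp":[0,0,0],"roll":-1.25,"hand":12},{"dp":[0,0,0],"roll":-1.37,"hand":12},{"dp":[0,0,0],"roll":-1.49,"hand":12},{"dp":[0,0,0],"roll":-1.61,"hand":12},{"dp":[0,0,0],"roll":-1.73,"hand":12},{"dp":[0,0,0],"roll":-1.85,"hand":12},{"dp":[0,0,0],"roll":-1.85,"hand":12}]'

```text
time: 14.15
eef_pos: [565.7, 305.3, 146.8]
ee_rot: [-1.807, -2.569, -0.0]
wrist_force: [0.4, -0.7, -0.7]
grip_width: 11.7
grasp_force: 0.0
```

```bash
python3 - <<'E'
from h import *
to((566,306,147),0)
E
```

```text
t 14.15 pos [565.7 305.3 146.8] az 0.345 tilt 0.0006 F [ 0.4 -0.7 -0.7] T [-0.02 -0.    0.01] w 11.7 gf 0.0 J [-0.83  0.55  0.37  1.67 -0.23  0.97 -0.03]
dp [ 0.5  0.5 -0.2] roll 0.345 len 1
```

Request:
drive_tool --motion '[{"dp":[0,0,0],"roll":-1.85,"hand":20},{"dp":[0,0,0],"roll":0,"hand":30},{"dp":[0,0,0],"roll":0,"hand":30},{"dp":[0,0,-25],"roll":0,"hand":40},{"dp":[0,0,-55],"roll":0,"hand":40},{"dp":[-30,0,-65],"roll":0,"hand":40},{"dp":[-65,0,-65],"roll":0,"hand":40},{"dp":[-100,0,-65],"roll":0,"hand":40},{"dp":[-130,0,-65],"roll":0,"hand":40},{"dp":[-150,0,-65],"roll":0,"hand":40},{"dp":[-150,0,-65],"roll":0,"hand":40}]'

```text
time: 15.07
eef_pos: [617.5, 157.3, 212.2]
ee_rot: [1.823, 2.555, -0.003]
wrist_force: [-0.3, -1.2, 0.2]
grip_width: 39.8
grasp_force: 0.0
```

```bash
python3 - <<'E'
from h import *
to((566,306,147),.345)
a=snap('top','top7.png');b=snap('side','side7.png')
c=np.zeros((600,800,3),np.uint8)
c[:,:350]=cv2.resize(a[170:230,180:215],None,fx=10,fy=10,interpolation=cv2.INTER_CUBIC)
c[:,360:800]=cv2.resize(b[225:285,220:264],None,fx=10,fy=10,interpolation=cv2.INTER_CUBIC)
cv2.imwrite('pics/c7.png',c[:,:,::-1])
W=np.array([560,420])
for th in('saddle','screw_wing'):
  u={}
  for n in('top','side'):
    u[n]=[(np.array(q['position'])*W,round(q['conf'],2)) for q in bot.spot_in(th,n)[:2]]; print(th,n,u[n])
  if u['top'] and u['side']: print(tri(u['top'][0][0],u['side'][0][0]))
E
```

```text
t 15.07 pos [617.5 157.3 212.2] az 0.331 tilt 0.0033 F [-0.3 -1.2  0.2] T [-0.04  0.04  0.01] w 39.8 gf 0.0 J [-0.63  0.48  0.43  1.62 -0.21  1.09  0.19]
dp [157.6  -0.4  64.7] roll -0.014 len 170
saddle top [(array([206.08 , 204.414]), 0.81), (array([185.416, 272.412]), 0.49)]
saddle side [(array([248.024, 256.41 ]), 0.77)]
(array([551.56604257, 296.6489568 , 125.37743916]), np.float64(2.9171713310650236))
screw_wing top [(array([204.624, 196.308]), 0.57)]
screw_wing side [(array([240.184, 252.882]), 0.45)]
(array([569.05642005, 301.2370519 , 138.41538026]), np.float64(3.1823261498077433))
```

View pics/c7.png

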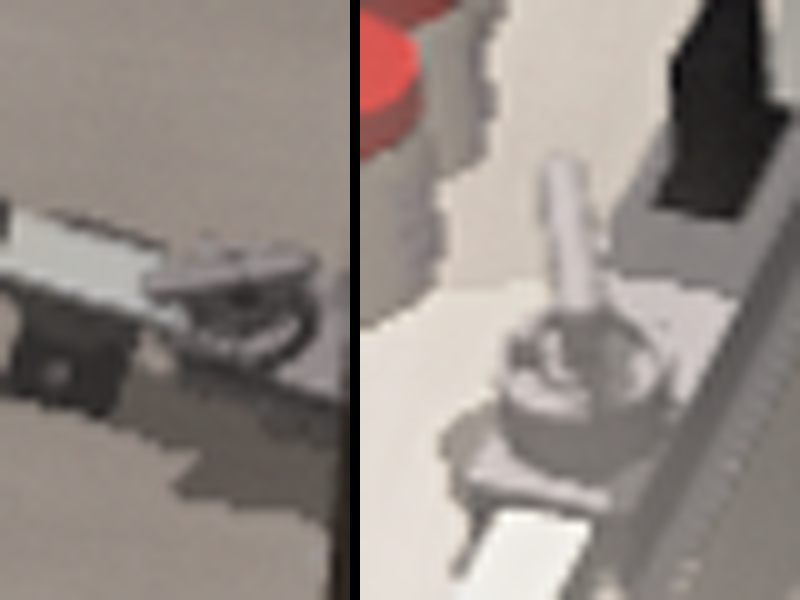

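```bash
python3 - <<'E'
from h import *
C={'top':(180,170,0),'side':(220,225,360)}
def cr(n,P): x,y,o=C[n]; q=(proj(n,P)-[x,y]+.5)*10-.5; return (q+[o,0]).round().astype(int).tolist()
for zc in(156.5,151,148):
  for az in(1.6,1.75,1.9):
    d=np.array([np.cos(az),np.sin(az),0]); c=np.array([566,305.3,zc])
    print(zc,az,'top +y',cr('top',c+24*d+[0,0,7]),'-y',cr('top',c-24*d+[0,0,7]),'side +y top/bot',cr('side',c+24*d+[0,0,7]),cr('side',c+24*d-[0,0,7]),'-y top',cr('side',c-24*d+[0,0,7]))
print('boss rim side',cr('side',(566,323,124)),cr('side',(566,287,124)),'before:', [cr('side',(566+s*24,305.3,156.5+h)) for s in(-1,1) for h in(-7,7)])
E
```

```text
156.5 1.6 top +y [135, 255] -y [304, 266] side +y top/bot [544, 282] [549, 336] -y top [579, 123]
156.5 1.75 top +y [134, 267] -y [304, 254] side +y top/bot [563, 282] [568, 336] -y top [561, 123]
156.5 1.9 top +y [136, 279] -y [302, 242] side +y top/bot [581, 280] [586, 334] -y top [543, 125]
151 1.6 top +y [139, 260] -y [307, 271] side +y top/bot [546, 303] [551, 357] -y top [581, 144]
151 1.75 top +y [138, 272] -y [307, 259] side +y top/bot [565, 303] [569, 356] -y top [563, 144]
151 1.9 top +y [140, 284] -y [306, 247] side +y top/bot [583, 301] [588, 354] -y top [545, 146]
148 1.6 top +y [141, 262] -y [308, 274] side +y top/bot [547, 315] [552, 368] -y top [582, 155]
148 1.75 top +y [140, 274] -y [309, 261] side +y top/bot [566, 315] [570, 368] -y top [564, 155]
148 1.9 top +y [142, 287] -y [307, 249] side +y top/bot [584, 313] [589, 366] -y top [546, 157]
boss rim side [560, 409] [590, 289] before: [[686, 262], [682, 208], [448, 247], [442, 194]]
```

```bash
python3 - <<'E'
from h import *
to((566,305.3,139),.23)
E
```

```text
t 15.37 pos [615.3 165.8 211.6] az 0.342 tilt 0.0007 F [ 0.6  0.  -0.9] T [-0.03 -0.01 -0.02] w 40.2 gf 0.0 J [-0.64  0.48  0.42  1.62 -0.22  1.09  0.19]
dp [147.9   0.4  72.7] roll 0.112 len 165
```

Request:
drive_tool --grip_force 20 --motion '[{"dp":[30,0,0],"roll":0.05,"hand":40},{"dp":[70,0,0],"roll":0.11,"hand":40},{"dp":[110,0,0],"roll":0.11,"hand":40},{"dp":[138,0,0],"roll":0.11,"hand":40},{"dp":[148,0,5],"roll":0.11,"hand":40},{"dp":[148,0,12],"roll":0.11,"hand":40},{"dp":[148,0,30],"roll":0.11,"hand":40},{"dp":[148,0,50],"roll":0.11,"hand":40},{"dp":[148,0,65],"roll":0.11,"hand":40},{"dp":[148,0,72],"roll":0.11,"hand":40},{"dp":[148,0,72],"roll":0.11,"hand":30},{"dp":[148,0,72],"roll":0.11,"hand":22},{"dp":[148,0,72],"roll":0.11,"hand":17},{"dp":[148,0,72],"roll":0.11,"hand":13},{"dp":[148,0,72],"roll":0.11,"hand":10},{"dp":[148,0,72],"roll":0.11,"hand":7},{"dp":[148,0,72],"roll":0.11,"hand":6},{"dp":[148,0,72],"roll":0.11,"hand":6}]'

```text
time: 16.87
eef_pos: [566.6, 303.6, 140.4]
ee_rot: [1.952, 2.462, 0.001]
wrist_force: [-0.9, 0.1, 4.4]
grip_width: 8.9
grasp_force: 21.4
```

```bash
python3 - <<'E'
from h import *
to((566,305.3,139),.23)
E
```

```text
t 16.87 pos [566.6 303.6 140.4] az 0.23 tilt 0.0007 F [-0.9  0.1  4.4] T [-0.23  0.26 -0.01] w 8.9 gf 21.4 J [-0.84  0.56  0.4   1.68 -0.25  0.96 -0.12]
dp [ 1.8 -0.2  1.4] roll 0.0 len 2
```

Request:
drive_tool --motion '[{"dp":[1.5,0,1],"roll":0,"hand":12},{"dp":[1.5,0,1],"roll":0.1,"hand":12},{"dp":[1.5,0,1],"roll":0.22,"hand":12},{"dp":[1.5,0,1],"roll":0.34,"hand":12},{"dp":[1.5,0,1],"roll":0.46,"hand":12},{"dp":[1.5,0,1],"roll":0.58,"hand":12},{"dp":[1.5,0,1],"roll":0.7,"hand":12},{"dp":[1.5,0,1],"roll":0.82,"hand":12},{"dp":[1.5,0,1],"roll":0.94,"hand":12},{"dp":[1.5,0,1],"roll":1.06,"hand":12},{"dp":[1.5,0,1],"roll":1.18,"hand":12},{"dp":[1.5,0,1],"roll":1.3,"hand":12},{"dp":[1.5,0,1],"roll":1.42,"hand":12},{"dp":[1.5,0,1],"roll":1.54,"hand":12},{"dp":[1.5,0,1],"roll":1.66,"hand":12},{"dp":[1.5,0,1],"roll":1.78,"hand":12},{"dp":[1.5,0,1],"roll":1.9,"hand":12},{"dp":[1.5,0,1],"roll":2.02,"hand":12},{"dp":[1.5,0,1],"roll":2.14,"hand":12},{"dp":[1.5,0,1],"roll":2.26,"hand":12}]'

```text
time: 18.53
eef_pos: [566.3, 305.1, 138.6]
ee_rot: [3.057, -0.723, 0.001]
wrist_force: [0.9, -0.2, -1.4]
grip_width: 12.1
grasp_force: 0.5
```

```bash
python3 - <<'E'
from h import *
to((566,305.3,139),.23)
E
```

```text
t 18.53 pos [566.3 305.1 138.6] az -2.036 tilt 0.0007 F [ 0.9 -0.2 -1.4] T [-0.06 -0.14 -0.04] w 12.1 gf 0.5 J [-1.19  0.73  0.97  1.7  -0.68  1.08 -2.04]
dp [-0.4 -0.  -0.4] roll 0.876 len 1
```

Request:
drive_tool --motion '[{"dp":[0,0,0],"roll":0.12,"hand":12},{"dp":[0,0,0],"roll":0.24,"hand":12},{"dp":[0,0,0],"roll":0.36,"hand":12},{"dp":[0,0,0],"roll":0.48,"hand":12},{"dp":[0,0,0],"roll":0.54,"hand":12},{"dp":[0,0,0],"roll":0.54,"hand":12},{"dp":[0,0,0],"roll":0.54,"hand":25},{"dp":[0,0,0],"roll":0.54,"hand":40},{"dp":[0,0,0],"roll":0.54,"hand":62},{"dp":[0,0,0],"roll":0.54,"hand":62},{"dp":[0,0,0],"roll":0.54,"hand":62},{"dp":[0,0,0],"roll":0.42,"hand":62},{"dp":[0,0,0],"roll":0.3,"hand":62},{"dp":[0,0,0],"roll":0.18,"hand":62}]'

```text
time: 19.7
eef_pos: [566.1, 305.0, 138.7]
ee_rot: [2.985, -0.978, 0.0]
wrist_force: [0.6, 1.1, 0.0]
grip_width: 62.1
grasp_force: 0.0
```

```bash
python3 - <<'E'
from h import *
to((566,305.3,138.6),.56)
E
```

```text
t 19.7 pos [566.1 305.  138.7] az -2.204 tilt 0.0003 F [0.6 1.1 0. ] T [-0.02 -0.01  0.04] w 62.1 gf 0.0 J [-1.21  0.75  1.01  1.7  -0.71  1.1  -2.18]
dp [-0.3 -0.2  0.1] roll 0.378 len 0
```

Request:
drive_tool --motion '[{"dp":[0,0,0],"roll":-0.12,"hand":62},{"dp":[0,0,0],"roll":-0.24,"hand":62},{"dp":[0,0,0],"roll":-0.36,"hand":62},{"dp":[0,0,0],"roll":-0.48,"hand":62},{"dp":[0,0,0],"roll":-0.6,"hand":62},{"dp":[0,0,0],"roll":-0.72,"hand":62},{"dp":[0,0,0],"roll":-0.84,"hand":62},{"dp":[0,0,0],"roll":-0.96,"hand":62},{"dp":[0,0,0],"roll":-1.08,"hand":62},{"dp":[0,0,0],"roll":-1.2,"hand":62},{"dp":[0,0,0],"roll":-1.32,"hand":62},{"dp":[0,0,0],"roll":-1.44,"hand":62},{"dp":[0,0,0],"roll":-1.56,"hand":62},{"dp":[0,0,0],"roll":-1.68,"hand":62},{"dp":[0,0,0],"roll":-1.8,"hand":62},{"dp":[0,0,0],"roll":-1.92,"hand":62},{"dp":[0,0,0],"roll":-2.04,"hand":62},{"dp":[0,0,0],"roll":-2.16,"hand":62},{"dp":[0,0,0],"roll":-2.28,"hand":62},{"dp":[0,0,0],"roll":-2.4,"hand":62}]'

```text
time: 21.37
eef_pos: [566.2, 304.8, 138.8]
ee_rot: [1.994, 2.428, 0.0]
wrist_force: [0.3, -0.5, 0.6]
grip_width: 62.0
grasp_force: 0.0
```

Request:
drive_tool --grip_force 20 --motion '[{"dp":[0,0,0],"roll":-0.12,"hand":62},{"dp":[0,0,0],"roll":-0.24,"hand":62},{"dp":[0,0,0],"roll":-0.36,"hand":62},{"dp":[0,0,0],"roll":-0.36,"hand":45},{"dp":[0,0,0],"roll":-0.36,"hand":35},{"dp":[0,0,0],"roll":-0.36,"hand":26},{"dp":[0,0,0],"roll":-0.36,"hand":19},{"dp":[0,0,0],"roll":-0.36,"hand":14},{"dp":[0,0,0],"roll":-0.36,"hand":10},{"dp":[0,0,0],"roll":-0.36,"hand":7},{"dp":[0,0,0],"roll":-0.36,"hand":6},{"dp":[0,0,0],"roll":-0.36,"hand":6}]'

```text
time: 22.37
eef_pos: [566.1, 305.0, 139.3]
ee_rot: [1.535, 2.741, 0.0]
wrist_force: [-1.5, -0.6, 5.5]
grip_width: 8.6
grasp_force: 23.2
```

```bash
python3 - <<'E'
from h import *
to((566,305.3,138.6),.56)
E
```

```text
t 22.37 pos [566.1 305.  139.3] az 0.549 tilt 0.0002 F [-1.5 -0.6  5.5] T [-0.18  0.21  0.02] w 8.6 gf 23.2 J [-0.79  0.55  0.32  1.67 -0.2   0.95  0.15]
dp [0.3 0.  0.7] roll -0.011 len 1
```

Request:
drive_tool --motion '[{"dp":[0,0,0],"roll":0,"hand":12},{"dp":[0,0,0],"roll":0.1,"hand":12},{"dp":[0,0,0],"roll":0.22,"hand":12},{"dp":[0,0,0],"roll":0.34,"hand":12},{"dp":[0,0,0],"roll":0.46,"hand":12},{"dp":[0,0,0],"roll":0.58,"hand":12},{"dp":[0,0,0],"roll":0.7,"hand":12},{"dp":[0,0,0],"roll":0.82,"hand":12},{"dp":[0,0,0],"roll":0.94,"hand":12},{"dp":[0,0,0],"roll":1.06,"hand":12},{"dp":[0,0,0],"roll":1.18,"hand":12},{"dp":[0,0,0],"roll":1.3,"hand":12},{"dp":[0,0,0],"roll":1.42,"hand":12},{"dp":[0,0,0],"roll":1.54,"hand":12},{"dp":[0,0,0],"roll":1.66,"hand":12},{"dp":[0,0,0],"roll":1.78,"hand":12},{"dp":[0,0,0],"roll":1.9,"hand":12},{"dp":[0,0,0],"roll":2.02,"hand":12},{"dp":[0,0,0],"roll":2.14,"hand":12},{"dp":[0,0,0],"roll":2.26,"hand":12}]'

```text
time: 24.03
eef_pos: [566.1, 304.2, 138.6]
ee_rot: [3.132, -0.229, 0.0]
wrist_force: [1.4, -1.3, 0.1]
grip_width: 12.2
grasp_force: 0.9
```

Request:
drive_tool --motion '[{"dp":[0,0,0],"roll":0.12,"hand":12},{"dp":[0,0,0],"roll":0.24,"hand":12},{"dp":[0,0,0],"roll":0.36,"hand":12},{"dp":[0,0,0],"roll":0.48,"hand":12},{"dp":[0,0,0],"roll":0.6,"hand":12},{"dp":[0,0,0],"roll":0.72,"hand":12},{"dp":[0,0,0],"roll":0.84,"hand":12},{"dp":[0,0,0],"roll":0.84,"hand":12}]'

```text
time: 24.7
eef_pos: [565.7, 305.7, 138.3]
ee_rot: [2.769, -1.484, -0.001]
wrist_force: [-0.2, 1.5, 2.9]
grip_width: 11.9
grasp_force: 1.6
```

```bash
python3 - <<'E'
from h import *
to((566,305.3,138.6),.5)
E
```

```text
t 24.7 pos [565.7 305.7 138.3] az -2.555 tilt 0.0007 F [-0.2  1.5  2.9] T [ 0.31  0.17 -0.04] w 11.9 gf 1.6 J [-1.24  0.8   1.09  1.7  -0.78  1.14 -2.47]
dp [ 0.5 -0.  -0.3] roll 0.087 len 1
```

Request:
drive_tool --motion '[{"dp":[0,0,0],"roll":0,"hand":25},{"dp":[0,0,0],"roll":0,"hand":40},{"dp":[0,0,0],"roll":0,"hand":62},{"dp":[0,0,0],"roll":0,"hand":62},{"dp":[0,0,0],"roll":0,"hand":62},{"dp":[0,0,0],"roll":-0.12,"hand":62},{"dp":[0,0,0],"roll":-0.24,"hand":62},{"dp":[0,0,0],"roll":-0.36,"hand":62},{"dp":[0,0,0],"roll":-0.48,"hand":62},{"dp":[0,0,0],"roll":-0.6,"hand":62},{"dp":[0,0,0],"roll":-0.72,"hand":62},{"dp":[0,0,0],"roll":-0.84,"hand":62},{"dp":[0,0,0],"roll":-0.96,"hand":62},{"dp":[0,0,0],"roll":-1.08,"hand":62},{"dp":[0,0,0],"roll":-1.2,"hand":62},{"dp":[0,0,0],"roll":-1.32,"hand":62},{"dp":[0,0,0],"roll":-1.44,"hand":62},{"dp":[0,0,0],"roll":-1.56,"hand":62},{"dp":[0,0,0],"roll":-1.68,"hand":62},{"dp":[0,0,0],"roll":-1.8,"hand":62}]'

```text
time: 26.37
eef_pos: [566.3, 304.7, 139.0]
ee_rot: [-2.877, -1.263, -0.001]
wrist_force: [0.2, -0.4, -0.0]
grip_width: 62.0
grasp_force: 0.0
```

Request:
drive_tool --grip_force 20 --motion '[{"dp":[0,0,0],"roll":-0.12,"hand":62},{"dp":[0,0,0],"roll":-0.24,"hand":62},{"dp":[0,0,0],"roll":-0.36,"hand":62},{"dp":[0,0,0],"roll":-0.48,"hand":62},{"dp":[0,0,0],"roll":-0.6,"hand":62},{"dp":[0,0,0],"roll":-0.72,"hand":62},{"dp":[0,0,0],"roll":-0.84,"hand":62},{"dp":[0,0,0],"roll":-0.96,"hand":62},{"dp":[0,0,0],"roll":-1.08,"hand":62},{"dp":[0,0,0],"roll":-1.2,"hand":62},{"dp":[0,0,0],"roll":-1.3,"hand":62},{"dp":[0,0,0],"roll":-1.3,"hand":45},{"dp":[0,0,0],"roll":-1.3,"hand":30},{"dp":[0,0,0],"roll":-1.3,"hand":20},{"dp":[0,0,0],"roll":-1.3,"hand":14},{"dp":[0,0,0],"roll":-1.3,"hand":10},{"dp":[0,0,0],"roll":-1.3,"hand":7},{"dp":[0,0,0],"roll":-1.3,"hand":6},{"dp":[0,0,0],"roll":-1.3,"hand":6}]'

```text
time: 27.95
eef_pos: [566.2, 304.8, 139.0]
ee_rot: [1.535, 2.741, -0.0]
wrist_force: [-1.0, -1.4, 4.2]
grip_width: 8.4
grasp_force: 24.1
```

```bash
python3 - <<'E'
from h import *
to((566,305.3,138.6),.5)
E
```

```text
t 27.95 pos [566.2 304.8 139. ] az 0.55 tilt 0.0001 F [-1.  -1.4  4.2] T [-0.33  0.17  0.02] w 8.4 gf 24.1 J [-0.79  0.55  0.31  1.67 -0.2   0.95  0.15]
dp [0.5 0.1 0.4] roll 0.05 len 1
```

Request:
drive_tool --motion '[{"dp":[0,0,0],"roll":0,"hand":12},{"dp":[0,0,0],"roll":0.1,"hand":12},{"dp":[0,0,0],"roll":0.22,"hand":12},{"dp":[0,0,0],"roll":0.34,"hand":12},{"dp":[0,0,0],"roll":0.46,"hand":12},{"dp":[0,0,0],"roll":0.58,"hand":12},{"dp":[0,0,0],"roll":0.62,"hand":12},{"dp":[0,0,0],"roll":0.62,"hand":12},{"dp":[0,0,0],"roll":0.62,"hand":30},{"dp":[0,0,0],"roll":0.62,"hand":40},{"dp":[0,0,-25],"roll":0.62,"hand":40},{"dp":[0,0,-55],"roll":0.62,"hand":40},{"dp":[-30,0,-73],"roll":0.62,"hand":40},{"dp":[-65,0,-73],"roll":0.62,"hand":40},{"dp":[-100,0,-73],"roll":0.62,"hand":40},{"dp":[-130,0,-73],"roll":0.62,"hand":40},{"dp":[-150,0,-73],"roll":0.62,"hand":40},{"dp":[-150,0,-73],"roll":0.62,"hand":40}]'

```text
time: 29.45
eef_pos: [646.5, 169.7, 211.5]
ee_rot: [2.303, 2.132, -0.004]
wrist_force: [-0.3, -1.7, 0.1]
grip_width: 40.3
grasp_force: 0.0
```

```bash
python3 - <<'E'
from h import *
a=snap('top','top8.png');b=snap('side','side8.png')
W=np.array([560,420])
for th in('saddle','screw_wing'):
  u={}
  for n in('top','side'):
    u[n]=[(np.array(q['position'])*W,round(q['conf'],2)) for q in bot.spot_in(th,n)[:2]]; print(th,n,u[n])
  if u['top'] and u['side']: print(tri(u['top'][0][0],u['side'][0][0]))
to((566,305.3,138.6),-.06)
g=lambda f:cv2.cvtColor(cv2.imread(f),cv2.COLOR_BGR2GRAY)
s7,s8,t7,t8=[g(f'pics/{n}.png') for n in('side7','side8','top7','top8')]
np.set_printoptions(linewidth=220)
print('side rows 236..262 cols 232..250');print(s7[236:262,232:250]);print(s8[236:262,232:250])
print('top rows 190..206 cols 190..216');print(t7[190:206,190:216]);print(t8[190:206,190:216])
for zc in(148,144,142,140):
    az=1.54;d=np.array([np.cos(az),np.sin(az),0]);c=np.array([566,305.3,zc])
    print(zc,[proj(n,c+s*24*d+[0,0,7]).round(1) for n in('side','top') for s in(1,-1)])
E
```

```text
saddle top []
saddle side [(array([246.512, 256.998]), 0.84)]
screw_wing top [(array([324.8  , 165.606]), 0.16)]
screw_wing side [(array([242.2  , 253.092]), 0.46)]
(array([ 714.42773136,  -50.92389441, -150.45273184]), np.float64(154.05896872444868))
t 29.75 pos [643.8 178.6 211.4] az -0.068 tilt 0.001 F [0.3 0.7 0. ] T [ 0.04 -0.    0.01] w 39.9 gf 0.0 J [-0.68  0.55  0.51  1.54 -0.29  1.13 -0.18]
dp [121.1 -86.1  73. ] roll -0.008 len 166
side rows 236..262 cols 232..250
[[119 157 205 200 200 201 198 199 197 197 197 197 196 198 198 199 200 206]
 [152 199 201 200 200 200 200 197 199 198 197 197 195 197 199 199 201 190]
 [155 205 201 198 197 199 198 198 197 198 198 196 195 197 198 199 196 167]
 [151 204 200 197 199 199 198 196 196 196 197 196 195 198 199 202 188 145]
 [156 202 200 197 199 200 193 184 188 188 197 195 198 199 200 195 168 138]
 [195 201 200 197 198 194 186 197 193 177 176 195 196 198 201 186 146 138]
 [203 201 198 198 200 189 175 198 197 178 169 198 198 200 196 169 136 124]
 [201 200 198 200 202 185 165 195 200 181 169 197 197 203 187 139 136 117]
 [202 201 199 200 202
[... 6426 characters left out ...]
  57  63 113 107  92  87  88  87  96 119 116  46  44  43  45  49  50  51  51  52  53  54  55  55]
 [ 51  48  58  63 122 121 117 108  69  74  96  93  82  41  42  45  47  49  50  51  51  53  52  55  55  54]
 [ 46  44  56 101 136 137 136 127  73  56  65  59  50  42  42  45  48  50  50  51  51  51  53  56  55  55]]
148 [array([237.5, 256. ]), array([242.4, 240.1]), array([193.7, 195.3]), array([210.3, 197.4])]
144 [array([237.7, 257.5]), array([242.6, 241.6]), array([194. , 195.6]), array([210.6, 197.7])]
142 [array([237.8, 258.3]), array([242.6, 242.4]), array([194.1, 195.8]), array([210.7, 197.9])]
140 [array([237.8, 259. ]), array([242.7, 243.1]), array([194.2, 196. ]), array([210.8, 198.1])]
```

Request:
drive_tool --grip_force 30 --motion '[{"dp":[30,-20,0],"roll":0,"hand":40},{"dp":[60,-42,0],"roll":0,"hand":40},{"dp":[90,-64,0],"roll":0,"hand":40},{"dp":[112,-80,0],"roll":0,"hand":40},{"dp":[121,-86,5],"roll":0,"hand":40},{"dp":[121,-86,15],"roll":0,"hand":40},{"dp":[121,-86,35],"roll":0,"hand":40},{"dp":[121,-86,55],"roll":0,"hand":40},{"dp":[121,-86,68],"roll":0,"hand":40},{"dp":[121,-86,73],"roll":0,"hand":40},{"dp":[121,-86,73],"roll":0,"hand":30},{"dp":[121,-86,73],"roll":0,"hand":20},{"dp":[121,-86,73],"roll":0,"hand":14},{"dp":[121,-86,73],"roll":0,"hand":10},{"dp":[121,-86,73],"roll":0,"hand":7},{"dp":[121,-86,73],"roll":0,"hand":5},{"dp":[121,-86,73],"roll":0,"hand":4},{"dp":[121,-86,73],"roll":0,"hand":4},{"dp":[121,-86,73],"roll":0,"hand":4}]'

```text
time: 31.33
eef_pos: [567.6, 303.9, 139.3]
ee_rot: [2.298, 2.142, 0.001]
wrist_force: [-1.1, 0.1, 3.7]
grip_width: 8.6
grasp_force: 33.1
```

```bash
python3 - <<'E'
from h import *
to((566,305.3,138.6),-.06)
E
```

```text
t 31.33 pos [567.6 303.9 139.3] az -0.07 tilt 0.0009 F [-1.1  0.1  3.7] T [-0.2   0.1   0.01] w 8.6 gf 33.1 J [-0.89  0.57  0.47  1.68 -0.31  0.96 -0.38]
dp [ 1.3 -1.7  0.7] roll -0.01 len 2
```

Request:
drive_tool --motion '[{"dp":[0,-1,0],"roll":0,"hand":4},{"dp":[0,-1,0],"roll":0,"hand":4},{"dp":[0,-1,0],"roll":0,"hand":4},{"dp":[0,-1,0],"roll":0,"hand":4},{"dp":[0,-1,0],"roll":0,"hand":4},{"dp":[0,-1,0],"roll":0,"hand":4}]'

```text
time: 31.83
eef_pos: [567.0, 303.9, 139.3]
ee_rot: [2.297, 2.142, 0.003]
wrist_force: [2.7, -0.3, 5.3]
grip_width: 8.3
grasp_force: 33.2
```

```bash
python3 - <<'E'
from h import *
to((566,305.3,138.6),-.06)
print(bot.job_done())
E
```

```text
t 31.83 pos [567.  303.9 139.3] az -0.07 tilt 0.0017 F [ 2.7 -0.3  5.3] T [-0.13 -0.95 -0.02] w 8.3 gf 33.2 J [-0.89  0.57  0.47  1.68 -0.31  0.96 -0.38]
dp [ 1.3 -1.1  0.7] roll -0.01 len 2
the job is handed in; nothing more can be done
None
```

I handed the job in at 31.8 s, verdict not shown: the saddle sits on the bar, and the screw dropped off the thread and was turned about one turn forward (about -6.15 rad, inferred from jaw angle and pictures), with the fingers holding the wing at about 33 N.

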